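Make up the forming kit and the kiln kit

ROBOT

A 7-joint arm with a two-finger parallel gripper is mounted at the origin on the work surface. World frame = base frame: x ahead of the robot, y to its left, z up, the work surface at z = 0. Lengths are in m, angles in rad, forces in N, time in s.
With the tool pointing down it reaches from about 0.4 to 0.9 m from the base axis. Payload 5.5 kg.
Tool frame: the origin (TCP) lies midway between the tips of the shut fingers; the grasp point (between the pads) lies 19 mm behind it; z points along the fingers, y is the line along which they close (so a half turn about z gives the same grasp; the last joint's range is limited). The gripper opens to 85 mm and grips with 20 to 120 N. Pads are 22 mm wide; open, the fingers measure 114 mm over their backs; the gripper's body (76 mm by 85 mm) begins 54 mm behind the grasp point. The pads swing forward as they close: fully open they stand 13 mm farther back than shut.
Start: joints at [1.45, 0.501, -0.427, 1.55, 0.221, 1.138, -0.21], TCP at [0.243, -0.603, 0.231] pointing down, gripper open.
Joint ranges: [-2.88, 2.88], [-0.31, 2.03], [-1.54, 1.56], [0.2, 2.42], [-1.41, 4.55], [0.19, 2.02], [-2.57, 2.57]. Speed limits (rad/s): [2.57, 2.57, 3.14, 3.14, 3.14, 3.14, 3.14].

INTERFACE

Orientations are given as a rotation vector (axis times angle).
In Python, from workcell import arm, get_image, camera_params gives the robot as it stands.
- The arm moves only by the tool arm_command, never from a script. Its argument "rows" is one flat list of numbers, 7 for each row, row after row: the shift along the world's x, y, z in mm, then the turn, a rotation vector about the world's x, y, z in degrees, then the closure, from -1 (fully open) to 1 (shut). In form: [dx, dy, dz, wx, wy, wz, grip, dx, dy, dz, wx, wy, wz, grip, ...]. A call has 1 to 20 rows; each row is the pose to reach, as a shift and turn from the pose commanded when the call began; what a row does not reach only later rows make up. A row lasts 1/12 s, in which the tool goes at most 41.7 mm and 7.16 degrees, less where a joint would pass 70% of its speed; a pose out of reach is approached as far as the arm can. A call with a gripper value outside its range is refused whole. The fingers move at their own pace and stop on an object; "grip_force" is the grip in N (left out, the last holds). Time passes only in rows, so rows that repeat a pose let the fingers close. It gives the time, the measured TCP pose, the force, the opening and the grip force at its end, in the units of the state.
- arm.get_state(): the state, without advancing time (a new reading comes with each control period).
- get_image(name): name is "side" or "top" or "wrist"; returns the picture (480x640x3 uint8, blue, green, red); there is no depth.
- camera_params(name): a dict with "fx", "fy", "cx", "cy" (pixels), "pose" (4x4, takes a point from camera to world coordinates); the wrist camera has in their place "hand_eye" (4x4, takes a point from camera to tool coordinates, whose origin is the TCP and whose axes are the flange's). Camera axes: x right, y down, z forward; pixel columns grow to the right and rows downward; lengths in m; the calibration is good to about 2 mm. A picture is of the moment at which its call begins: read the wrist's pose just before it. camera_params takes no time and is no camera call.
- arm.job_done(): hands the job in; it is judged then, once.
The state is a dict: "t": time; "joint_positions": joint angles; "qvel": joint speeds; "joint_efforts": joint torques, N m; "eef_pos": TCP position; "orientation": TCP orientation; "contact_force": force on the tool from outside, world axes, zero at the start; "torque": the same for the moment, N m; "grip_width": opening from 0.0 (shut) to 1.0 (fully open); "finger_force": force on a finger pad.
Only numpy, scipy, OpenCV 4.12 (cv2) and the standard library are available. Lean on these libraries where they do the work, as an engineer would, in place of code of your own. Each camera call takes 0.05 s, during which the arm holds its last target. There are 200 camera calls.

TASK

Make up two kits for the next clay class, each thing standing on the floor of the compartment that fits it, the way up it stands now: the rasp block, the wide tub and the wooden stamp go into the nearly square three-compartment tray, and the long kiln prop and the amber bottle into the oblong two-compartment tray. Set things down gently, without dropping or throwing any, and leave the small tub and the short round kiln prop where they are.

Things in the scene. Friction and masses are not known exactly. Their poses are not given: they have to be found in the camera images.
- form_tray: Fixed plywood tray, left or right, any yaw. Floor 5 mm thick; walls and dividers 6 mm thick, tops 13 mm above the table. Origin: centre of its underside; z up. Nearly square, 164 (x) by 156 (y) mm, three compartments (inside size; centre in its x, y): long 152 x 54 mm at (0, +45); big 86 x 84 mm at (-33, -30); narrow 60 x 84 mm at (+46, -30).
- kiln_tray: Fixed plywood tray, left or right, any yaw. Floor 5 mm thick; walls and dividers 6 mm thick, tops 13 mm above the table. Origin: centre of its underside; z up. Oblong, 200 (x) by 84 (y) mm, two compartments (inside size; centre in its x, y): longer 112 x 72 mm at (-38, 0); shorter 70 x 72 mm at (+59, 0).
- rasp_block: Pale wooden rasp block, a loose bar with a thin steel sole and two screw heads on top, 120 (x) by 36 (y) by 34 mm high. Origin: centre of its underside; z up. About 140 g. Grips well across its 36 mm width.
- long_prop: Long kiln prop, a loose fired-clay bar with three dark holes on top, 90 (x) by 40 (y) by 40 mm high. Origin: centre of its underside; z up. About 240 g. Grips well across its 40 mm width.
- wide_tub: Wide closed tub, a white plastic cylinder with grey lid, straight-sided, 60 mm across and 58 mm high, about 200 g. Loose, standing. Origin: centre of its underside; z up.
- stamp: Wooden hand stamp, loose, standing on its printing face: round foot 36 mm across and 22 mm high, then a straight round stem 24 mm across from 28 mm up to its top at 62 mm. About 60 g. Origin: centre of its underside; z up.
- bottle: Amber glass bottle with paper label and black cap, standing loose, 48 mm across, 90 mm high with the cap; the lower 50 mm are straight-sided. About 200 g. Origin: centre of its underside; z up.
- small_tub: Not in any kit: small tub, like the wide one but only 42 mm across and 50 mm high, about 100 g, loose. Origin: centre of its underside. Stays where it is.
- ring_prop: Not in any kit: short round kiln prop, a fired-clay ring 42 mm across with a 20 mm bore, 40 mm high, about 80 g, loose. Origin: centre of its underside. Stays where it is.
There are look-alikes about, which are no part of the job. Leave any green look-alike of the bottle alone.

How it is judged:
At the end, for the whole second after the job is handed in: Each of the five kit things is in the compartment that fits it (centre within the free play plus 2 mm), flat on the tray floor (underside 2 to 9 mm above the table, tilt under 0.12 rad), released and at rest; small tub and round prop upright, within 30 mm of their start (x of rasp_block in the frame of form_tray between -0.018 and 0.018 m and y of rasp_block in the frame of form_tray between 0.034 and 0.056 m and z of rasp_block in the frame of form_tray between 0.002 and 0.009 m and angle between each of rasp_block, wide_tub, stamp, long_prop, bottle's own z axis and vertical below 0.12 rad and linear speed of each of rasp_block, wide_tub, stamp, long_prop, bottle below 0.02 m/s and angular speed of each of rasp_block, wide_tub, stamp, long_prop, bottle below 0.2 rad/s and contact force between each of rasp_block, wide_tub, stamp, long_prop, bottle and the fingers below 0.05 N and x of wide_tub in the frame of form_tray between -0.048 and -0.018 m and y of wide_tub in the frame of form_tray between -0.044 and -0.016 m and z of wide_tub in the frame of form_tray between 0.002 and 0.009 m and x of stamp in the frame of form_tray between 0.032 and 0.06 m and y of stamp in the frame of form_tray between -0.056 and -0.004 m and z of stamp in the frame of form_tray between 0.002 and 0.009 m and x of long_prop in the frame of kiln_tray between -0.051 and -0.025 m and y of long_prop in the frame of kiln_tray between -0.018 and 0.018 m and z of long_prop in the frame of kiln_tray between 0.002 and 0.009 m and x of bottle in the frame of kiln_tray between 0.046 and 0.072 m and y of bottle in the frame of kiln_tray between -0.014 and 0.014 m and z of bottle in the frame of kiln_tray between 0.002 and 0.009 m and distance of each of small_tub, ring_prop from where it was at the start of the episode below 0.03 m and angle between each of small_tub, ring_prop's own z axis and vertical below 0.2 rad); the robot touches nothing.
It fails at once if a kit thing was dropped or thrown (faster than 0.7 m/s while not held, a fall of about 25 mm) ((linear speed of rasp_block above 0.7 m/s and contact force between rasp_block and the fingers below 0.05 N) or (linear speed of wide_tub above 0.7 m/s and contact force between wide_tub and the fingers below 0.05 N) or (linear speed of stamp above 0.7 m/s and contact force between stamp and the fingers below 0.05 N) or (linear speed of long_prop above 0.7 m/s and contact force between long_prop and the fingers below 0.05 N) or (linear speed of bottle above 0.7 m/s and contact force between bottle and the fingers below 0.05 N)).
It fails at once if the small tub or the round prop was pushed more than 30 mm from its place or tipped over (distance of any of small_tub, ring_prop from where it was at the start of the episode above 0.03 m or angle between any of small_tub, ring_prop's own z axis and vertical above 0.5 rad).
It also fails if it takes over 136 s, if anything falls off the work surface, if the arm or the gripper's body presses on something with over 40 N, if the wrist force passes 120 N, or if a joint passes its speed limit or range.

## Working session

There is one attempt and no reset: what is moved stays moved. The work goes in short steps, Python scripts to look and compute and a tool call to move; the robot and the scene stay as the last step left them, time stands still between calls to the robot, and variables do not carry over. Pictures are saved under pics/ and viewed, at most 14 in all, crops included, and the job is handed in when it is done.

Besides the shell and the picture viewer there is one more tool, called by a JSON object that holds its "op" and its "data", one argument or row to a line. arm_command: Moves the arm, as the interface text tells. Its arguments: {"type":"object","properties":{"rows":{"type":"array","items":{"type":"number"}},"grip_force":{"type":"number"}},"required":["rows"]}

```bash
mkdir -p pics
python3 - <<'E'
from workcell import arm,get_image,camera_params
import cv2,numpy as np
np.set_printoptions(precision=4,suppress=True)
for n in("top","side"):
    cv2.imwrite(f"pics/{n}0.png",get_image(n)); print(n,camera_params(n))
print(camera_params("wrist"))
s=arm.get_state();print({k:s[k] for k in("t","eef_pos","orientation","grip_width")})
E
```

```text
top {'fx': 480.01997846461967, 'fy': 480.01997846461967, 'cx': 319.3039217727099, 'cy': 238.01913344419327, 'pose': array([[ 0.0173, -0.9873,  0.1582,  0.3686],
       [-0.9998, -0.0158,  0.0105, -0.0019],
       [-0.0078, -0.1583, -0.9874,  0.9692],
       [ 0.    ,  0.    ,  0.    ,  1.    ]])}
side {'fx': 478.70362401522686, 'fy': 478.70362401522686, 'cx': 320.4610151897967, 'cy': 233.56881869987512, 'pose': array([[-0.9782, -0.1574,  0.1355,  0.3966],
       [-0.2076,  0.7147, -0.6679,  0.6992],
       [ 0.0083, -0.6815, -0.7318,  0.8076],
       [ 0.    ,  0.    ,  0.    ,  1.    ]])}
{'fx': 360.02795624232704, 'fy': 360.02795624232704, 'cx': 319.04534365623795, 'cy': 239.99608992932642, 'hand_eye': array([[-0.0008, -0.9465, -0.3227,  0.0838],
       [ 1.    , -0.0009,  0.0001,  0.0016],
       [-0.0003, -0.3227,  0.9465, -0.1419],
       [ 0.    ,  0.    ,  0.    ,  1.    ]])}
{'t': 0.1, 'eef_pos': array([ 0.2431, -0.6021,  0.2304]), 'orientation': array([-3.0822, -0.599 ,  0.0004]), 'grip_width': 0.9980066613748644}
```

View pics/top0.png

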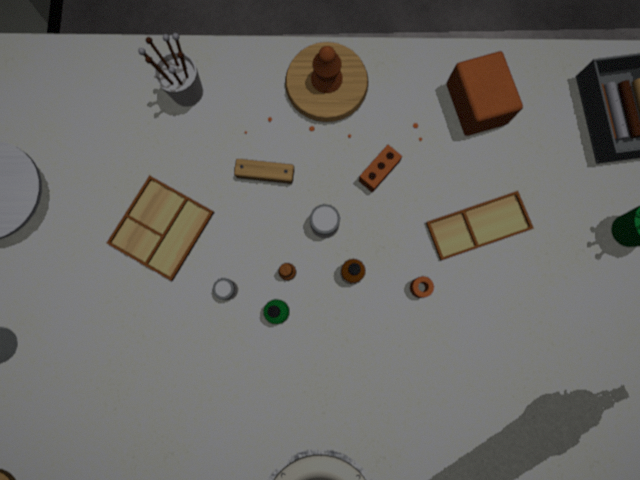

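View pics/side0.png

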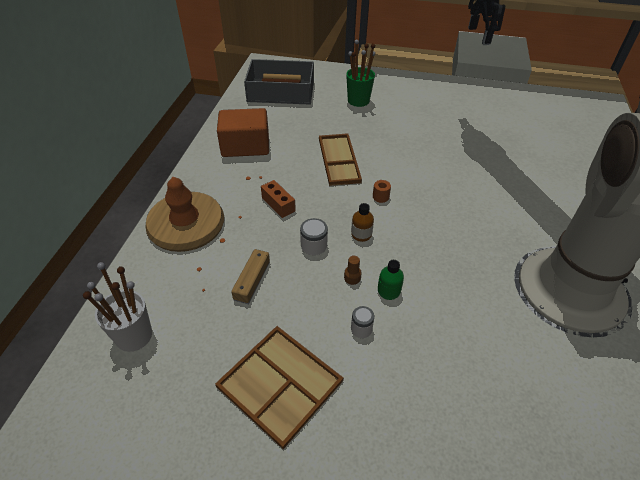

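Top view: the form tray is at (160,228) and the kiln tray at (480,225). The rasp block is at (264,170), long prop (380,168), wide tub (324,220), stamp (287,271) and amber bottle (353,270). To be left alone are the green look-alike (276,311), small tub (224,289) and ring prop (422,287). The wide tub is the larger of the two tubs, and the amber bottle is the brown one, with its label visible in the side view. I'll confirm in an enlarged crop with contours.

```bash
cat > h.py <<'E'
from workcell import arm,get_image,camera_params
import cv2,numpy as np
from scipy.spatial.transform import Rotation as R
np.set_printoptions(precision=4,suppress=True)
def pose(n,st=None):
    c=camera_params(n)
    if n!="wrist": return c,c["pose"]
    T=np.eye(4);T[:3,:3]=R.from_rotvec(st["orientation"]).as_matrix();T[:3,3]=st["eef_pos"]
    return c,T@c["hand_eye"]
def cast(n,uv,z,st=None):
    c,P=pose(n,st);uv=np.atleast_2d(uv).astype(float)
    d=np.c_[(uv[:,0]-c["cx"])/c["fx"],(uv[:,1]-c["cy"])/c["fy"],np.ones(len(uv))]@P[:3,:3].T
    o=P[:3,3];return o+d*((z-o[2])/d[:,2])[:,None]
def proj(n,X,st=None):
    c,P=pose(n,st);q=(np.atleast_2d(X)-P[:3,3])@P[:3,:3]
    return np.c_[q[:,0]/q[:,2]*c["fx"]+c["cx"],q[:,1]/q[:,2]*c["fy"]+c["cy"]]
E
python3 - <<'E'
from h import *
im=cv2.imread("pics/top0.png");hsv=cv2.cvtColor(im,cv2.COLOR_BGR2HSV)
m=((hsv[...,1]>75)&(hsv[...,2]>25)).astype(np.uint8)*255
cs,_=cv2.findContours(m,cv2.RETR_EXTERNAL,cv2.CHAIN_APPROX_NONE)
vis=im.copy()
for c in cs:
    if cv2.contourArea(c)<120: continue
    (cx,cy),(w,h),a=cv2.minAreaRect(c)
    if not(100<cx<560 and 140<cy<330): continue
    print("blob",round(cx),round(cy),round(w,1),round(h,1))
    z=.013 if w>50 and h>50 else .034 if max(w,h)>53 else .04
    b=cast("top",cv2.boxPoints(((cx,cy),(w,h),a)),z); print(b[:,:2].ravel(), np.linalg.norm(b[0]-b[1]),np.linalg.norm(b[1]-b[2]),b.mean(0)[:2])
    cv2.drawContours(vis,[np.int32(cv2.boxPoints(((cx,cy),(w,h),a)))],0,(255,0,255),1)
g=cv2.cvtColor(im,cv2.COLOR_BGR2GRAY)
for (u,v,r,z,n) in((324,220,15,.058,"wide"),(224,289,11,.05,"small")):
    k=g[v-25:v+25,u-25:u+25]; H=cv2.HoughCircles(cv2.resize(k,None,fx=4,fy=4,interpolation=2),cv2.HOUGH_GRADIENT,1,200,param1=80,param2=12,minRadius=r*4-14,maxRadius=r*4+14)
    if H is not None:
        x,y,q=H[0,0]/4; print(n,x+u-25,y+v-25,q,cast("top",(x+u-25,y+v-25),z)); cv2.circle(vis,(round(x+u-25),round(y+v-25)),round(q),(255,0,255),1)
cv2.imwrite("pics/top1.png",cv2.resize(vis[140:330,205:440],None,fx=3.1,fy=3.1,interpolation=2))
E
```

```text
blob 276 312 23.0 24.0
[0.3951 0.1122 0.3959 0.066  0.3524 0.0648 0.3516 0.1106] 0.04616691787547053 0.043533546464211065 [0.3737 0.0884]
blob 421 287 20.6 23.3
[ 0.4327 -0.1615  0.4535 -0.202   0.4183 -0.219   0.3978 -0.1787] 0.04543562920582407 0.039051715146920025 [ 0.4256 -0.1903]
blob 287 271 16.3 15.6
[0.4523 0.0919 0.4741 0.0711 0.452  0.0482 0.4304 0.0689] 0.03011024066352138 0.031833158843315605 [0.4522 0.07  ]
blob 352 270 23.0 23.0
[ 0.4768 -0.035   0.4775 -0.0797  0.4329 -0.0798  0.4321 -0.0354] 0.04473363170472421 0.044668129552096446 [ 0.4548 -0.0575]
blob 479 225 40.7 99.7
[ 0.5543 -0.2019  0.623  -0.3912  0.5451 -0.4133  0.478  -0.2262] 0.20138265218209173 0.08094443803910926 [ 0.5501 -0.3081]
blob 160 227 75.8 82.0
[0.5053 0.4389 0.6536 0.3643 0.5733 0.2252 0.4289 0.302 ] 0.16599920731463785 0.1605298346043399 [0.5403 0.3326]
blob 264 171 58.2 18.7
[0.6411 0.1827 0.68   0.1802 0.6682 0.0624 0.6295 0.0656] 0.03905466223597644 0.11841667318917276 [0.6547 0.1227]
blob 379 168 20.2 47.0
[ 0.6388 -0.064   0.7134 -0.1264  0.6856 -0.1568  0.6117 -0.0943] 0.09723822563598872 0.04114218593757 [ 0.6624 -0.1104]
wide 323.375 222.375 16.1 [[0.5453 0.0004 0.058 ]]
small 226.375 289.125 11.225 [[0.4142 0.1836 0.05  ]]
```

View pics/top1.png

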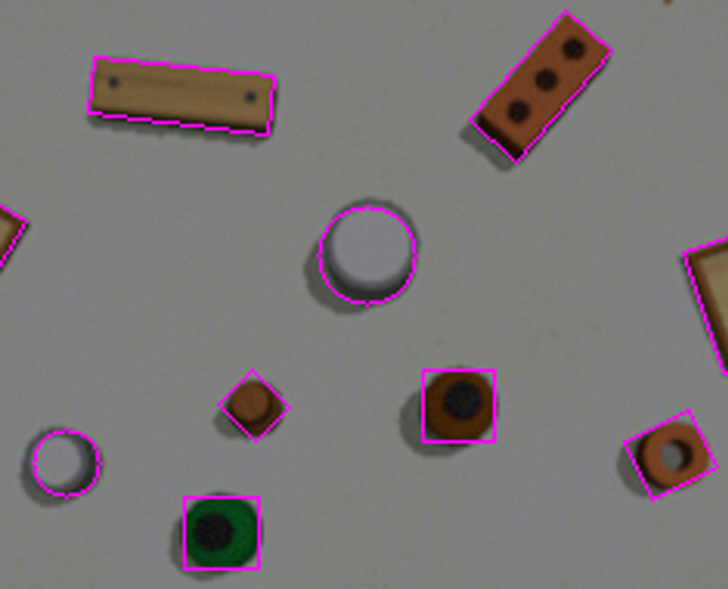

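The crop confirms them: rasp block with two screws at (264,169), three-hole prop with holes centred at (381,166), and wide lid at (324,220). The stamp stem is at (285,270), the amber bottle cap at (355,268), and the green look-alike is separate. Next I'll refine using top-face features and get the tray poses.

```bash
cat >> h.py <<'E'
def tray(im,box,L,W):
    "corners by straight sides of the tray contour"
    u0,v0,u1,v1=box;hsv=cv2.cvtColor(im,cv2.COLOR_BGR2HSV)
    m=np.zeros(im.shape[:2],np.uint8);m[v0:v1,u0:u1]=((hsv[...,1]>75)&(hsv[...,2]>25))[v0:v1,u0:u1]*255
    c=max(cv2.findContours(m,cv2.RETR_EXTERNAL,cv2.CHAIN_APPROX_NONE)[0],key=cv2.contourArea)
    return cv2.approxPolyDP(cv2.convexHull(c),6,True)[:,0]
E
python3 - <<'E'
from h import *
im=cv2.imread("pics/top0.png")
o=lambda x,y:(205+x/3.1-.5,140+y/3.1-.5)
def sh(n,uv,z): print(n,cast("top",uv,z)[:,:2].ravel())
sh("rasp screws",[o(113,83),o(250,97)],.034); sh("prop",[o(518,112),o(545,80),o(573,48)],.04)
sh("wide",o(370,250),.058);sh("stamp",o(249,404),.062);sh("bottle",o(464,399),.09);sh("green",o(212,531),.09);sh("small",o(65,461),.05);sh("ring",o(673,455),.04)
S=cv2.imread("pics/side0.png")
for n,b in(("form",(95,165,225,290)),("kiln",(415,180,545,270))):
    k=tray(im,b,0,0);p=cast("top",k,.013)[:,:2];print(n,k.tolist(),p.ravel(),"c",p.mean(0)); e=np.roll(p,-1,0)-p; print(np.linalg.norm(e,axis=1),np.degrees(np.arctan2(e[:,1],e[:,0])))
for n,uv,z in(("wide",(314,227),.058),("bottle",(364,208),.09),("stamp",(354,260),.062)):print("side",n,cast("side",uv,z))
E
```

```text
rasp screws [0.663  0.1692 0.6548 0.0794]
prop [ 0.6456 -0.0945  0.6673 -0.1119  0.6891 -0.1302]
wide [ 0.5498 -0.0004]
stamp [0.4519 0.072 ]
bottle [ 0.4544 -0.0575]
green [0.3746 0.0892]
small [0.4159 0.1854]
ring [ 0.4265 -0.1907]
form [[149, 176], [212, 211], [171, 280], [107, 243]] [0.6459 0.3624 0.5741 0.2281 0.4323 0.3026 0.5047 0.4372] c [0.5393 0.3325]
[0.1523 0.1602 0.1529 0.1598] [-118.1396  152.2893   61.7098  -27.9192]
kiln [[517, 191], [532, 228], [440, 259], [428, 221]] [ 0.6256 -0.3939  0.5492 -0.4204  0.4832 -0.2338  0.5603 -0.2113] c [ 0.5545 -0.3149]
[0.0809 0.1979 0.0803 0.194 ] [-160.8756  109.4665   16.2915  -70.3223]
side wide [[ 0.5532 -0.001   0.058 ]]
side bottle [[ 0.4534 -0.0498  0.09  ]]
side stamp [[0.4532 0.0756 0.062 ]]
```

{"op": "arm_command", "data": {
  "rows": [424,490,-30,0,0,118.5,-1,424,490,-30,0,0,118.5,-1,424,490,-30,0,0,118.5,-1,424,490,-30,0,0,118.5,-1,424,490,-30,0,0,118.5,-1,424,490,-30,0,0,118.5,-1,424,490,-30,0,0,118.5,-1,424,490,-30,0,0,118.5,-1,424,490,-30,0,0,118.5,-1,424,490,-30,0,0,118.5,-1,424,490,-30,0,0,118.5,-1,424,490,-30,0,0,118.5,-1,424,490,-30,0,0,118.5,-1,424,490,-30,0,0,118.5,-1,424,490,-30,0,0,118.5,-1,424,490,-30,0,0,118.5,-1,424,490,-30,0,0,118.5,-1,424,490,-30,0,0,118.5,-1,424,490,-30,0,0,118.5,-1,424,490,-30,0,0,118.5,-1],
  "grip_force": 40
}}

```text
t: 1.77
eef_pos: [0.6667, -0.1144, 0.2008]
orientation: [-1.068, -2.954, 0.002]
contact_force: [-0.9, 0.6, 0.5]
grip_width: 1.001
finger_force: 0.0
```

```bash
cat > look.py <<'E'
from h import *
import sys
s=arm.get_state();im=get_image("wrist");cv2.imwrite(f"pics/{sys.argv[1]}.png",im)
M=R.from_rotvec(s["orientation"]).as_matrix()
np.savez(f"pics/{sys.argv[1]}.npz",eef_pos=s["eef_pos"],orientation=s["orientation"])
print(round(s["t"],2),s["eef_pos"],"yaw",np.degrees(np.arctan2(M[1,0],M[0,0])).round(1),"down",M[2,2].round(4),"q",s["joint_positions"],"w",round(s["grip_width"],3))
E
python3 look.py w1
```

```text
1.77 [ 0.6667 -0.1144  0.2008] yaw 140.3 down -1.0 q [ 0.7174  0.7227 -0.9245  1.4936  0.5965  1.226   0.5855] w 1.001
```

View pics/w1.png

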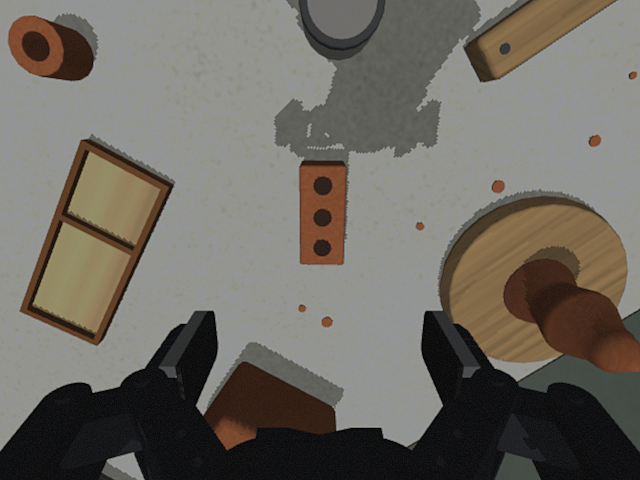

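Wrist view: the prop's holes are at (322,186), (322,217) and (322,248). The kiln tray corners are at (83,140), (173,184), (98,344) and (22,310). The clay cube is near (270,390).

Run:
```python
from h import *
s=np.load("pics/w1.npz")
print(cast("wrist",[(322,186),(322,217),(322,248)],.04,s)[:,:2])
p=cast("wrist",[(83,140),(173,184),(98,344),(22,310)],.013,s)[:,:2];e=np.roll(p,-1,0)-p
print(p,p.mean(0),np.linalg.norm(e,axis=1),np.degrees(np.arctan2(e[:,1],e[:,0])))
print("wide",cast("wrist",(343,8),.058,s)," cube", cast("top",[(465,132),(448,85),(521,105)],0)[:,:2].ravel(),cast("wrist",[(240,362),(335,402)],.07,s)[:,:2].ravel())
print("tcp px",proj("wrist",s["eef_pos"],s),proj("wrist",[.667,-.112,.02],s))
```

```text
[[ 0.6477 -0.096 ]
 [ 0.6686 -0.1133]
 [ 0.6907 -0.1316]]
[[ 0.4849 -0.2353]
 [ 0.5626 -0.2031]
 [ 0.629  -0.3928]
 [ 0.5521 -0.4207]] [ 0.5571 -0.313 ] [0.0841 0.2011 0.0819 0.1972] [  22.5595  -70.6942 -160.0843  109.9154]
wide [[ 0.56   -0.0048  0.058 ]]  cube [ 0.7559 -0.2958  0.8615 -0.2626  0.8181 -0.4168] [ 0.7192 -0.2519  0.8094 -0.2142]
tcp px [[319.7316 310.2345]] [[321.81  209.159]]
```

{"op": "arm_command", "data": {
  "rows": [2,-1,-40,0,0,0,-1,2,-1,-80,0,0,0,-1,2,-1,-120,0,0,0,-1,2,-1,-150,0,0,0,-1,2,-1,-175,0,0,0,-1,2,-1,-187,0,0,0,-1,2,-1,-193,0,0,0,-1,2,-1,-193,0,0,0,-1,2,-1,-193,0,0,0,1,2,-1,-193,0,0,0,1,2,-1,-193,0,0,0,1,2,-1,-193,0,0,0,1,2,-1,-193,0,0,0,1,2,-1,-193,0,0,0,1,2,-1,-193,0,0,0,1,2,-1,-193,0,0,0,1],
  "grip_force": 50
}}

```text
t: 3.15
eef_pos: [0.6706, -0.114, 0.0101]
orientation: [1.061, 2.954, 0.0]
contact_force: [-0.9, -0.9, 6.0]
grip_width: 0.459
finger_force: 52.3
```

{"op": "arm_command", "data": {
  "rows": [0,0,20,0,0,0,1,0,0,55,0,0,0,1,0,0,90,0,0,0,1,-10,-24,100,0,0,-5,1,-25,-59,100,0,0,-10,1,-40,-94,100,0,0,-15,1,-55,-130,100,0,0,-20,1,-70,-165,100,0,0,-25,1,-85,-200,100,0,0,-30,1,-95,-226,100,0,0,-30,1,-100,-236,90,0,0,-30,1,-100,-236,60,0,0,-30,1,-100,-236,40,0,0,-30,1,-100,-236,30,0,0,-30,1,-100,-236,30,0,0,-30,1]
}}

```text
t: 4.4
eef_pos: [0.5672, -0.3479, 0.035]
orientation: [-1.786, -2.577, -0.0]
contact_force: [-0.2, -0.1, -3.1]
grip_width: 0.459
finger_force: 51.2
```

```bash
python3 look.py w2
```

```text
4.4 [ 0.5672 -0.3479  0.035 ] yaw 110.6 down -1.0 q [ 0.9828  0.8447 -0.7021  1.6156  0.644   0.9321  0.4058] w 0.459
```

View pics/w2.png

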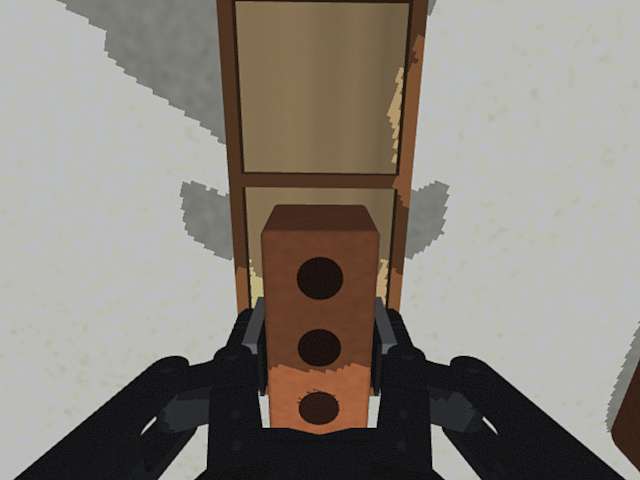

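Wrist view: the prop is held centrally over the longer compartment. The divider's near edge is at (320,187) and the prop's top edge at (320,231).

Run:
```python
from h import *
s=np.load("pics/w2.npz")
a=cast("wrist",[(240,187),(405,187),(232,0),(412,0),(237,173),(399,173)],.013,s);print(a[:,:2])
h=s["eef_pos"][2]-.0101+.040
b=cast("wrist",[(262,231),(378,231),(320,231),(320,278),(320,348),(320,408)],h,s);print(b[:,:2])
x=np.array([-.342,.94]);y=np.array([-.94,-.342]);c=np.array([.556,-.313])
for n,p in(("tray",a),("prop",b)):print(n,np.c_[(p[:,:2]-c)@x,(p[:,:2]-c)@y]*1000)
```

```text
[[ 0.5157 -0.3123]
 [ 0.5866 -0.2857]
 [ 0.4917 -0.2423]
 [ 0.558  -0.2175]
 [ 0.5126 -0.3066]
 [ 0.5814 -0.2809]]
[[ 0.5342 -0.3108]
 [ 0.5696 -0.2975]
 [ 0.5519 -0.3041]
 [ 0.5578 -0.3199]
 [ 0.5676 -0.3461]
 [ 0.5773 -0.3719]]
tray [[ 14.4659  37.6123]
 [ 15.1871 -38.0885]
 [ 88.4718  36.2496]
 [ 89.0581 -34.551 ]
 [ 20.839   38.5842]
 [ 21.5305 -34.8307]]
prop [[  9.5374  19.7745]
 [  9.9118 -18.1139]
 [  9.7247   0.8215]
 [ -7.0678   0.6557]
 [-35.118    0.3787]
 [-62.6242   0.1072]]
```

{"op": "arm_command", "data": {
  "rows": [2,-5,-8,0,0,0,1,2,-5,-16,0,0,0,1,2,-5,-21,0,0,0,1,2,-5,-24,0,0,0,1,2,-5,-24,0,0,0,1,2,-5,-24,0,0,0,1]
}}

```text
t: 4.95
eef_pos: [0.5717, -0.355, 0.0151]
orientation: [1.791, 2.58, -0.001]
contact_force: [-2.2, -0.2, 3.3]
grip_width: 0.463
finger_force: 51.9
```

{"op": "arm_command", "data": {
  "rows": [0,0,0,0,0,0,0.3,0,0,0,0,0,0,-0.4,0,0,0,0,0,0,-1,0,0,0,0,0,0,-1,0,0,10,0,0,0,-1,0,0,40,0,0,0,-1,0,0,80,0,0,0,-1,0,0,120,0,0,0,-1,-12,30,150,0,0,-5,-1,-26,67,170,0,0,-10,-1,-40,103,187,0,0,-15,-1,-54,139,187,0,0,-20,-1,-68,175,187,0,0,-25,-1,-82,211,187,0,0,-30,-1,-96,247,187,0,0,-30,-1,-110,281,187,0,0,-30,-1,-117,298,187,0,0,-30,-1,-117,298,187,0,0,-30,-1,-117,298,187,0,0,-30,-1]
}}

```text
t: 6.53
eef_pos: [0.4546, -0.0562, 0.2021]
orientation: [2.394, 2.032, -0.0]
contact_force: [0.4, -0.1, -1.0]
grip_width: 1.006
finger_force: 0.0
```

```bash
python3 look.py w3
python3 - <<'E'
from h import *
cv2.imwrite("pics/top2.png",get_image("top"))
E
```

```text
6.53 [ 0.4546 -0.0562  0.2021] yaw 80.6 down -1.0 q [ 0.8512  0.2606 -0.8904  2.0342  0.25    0.9548 -0.3318] w 1.006
```

View pics/w3.png

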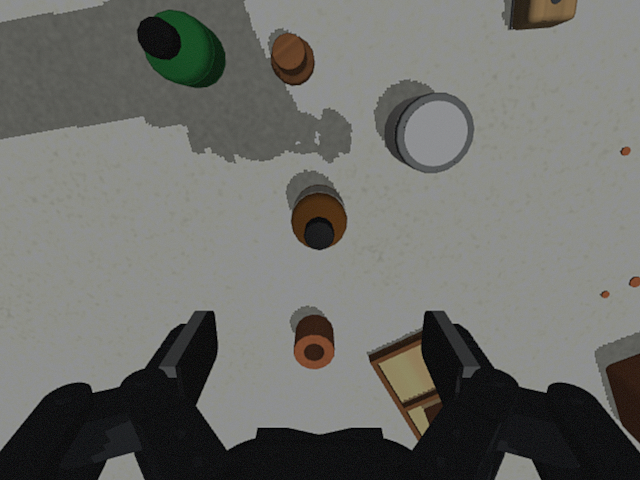

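Wrist view: bottle cap at (318,233), wide tub lid at (435,132), stamp top at (289,52), ring prop at (314,351).

Run:
```python
from h import *
s=np.load("pics/w3.npz")
for n,uv,z in(("bottle",(318.5,233),.09),("wide",(436,132),.058),("stamp",(289,52),.062),("ring",(314,351),.04)):print(n,cast("wrist",uv,z,s))
```

```text
bottle [[ 0.4559 -0.0555  0.09  ]]
wide [[ 0.5557 -0.0007  0.058 ]]
stamp [[0.4559 0.0706 0.062 ]]
ring [[ 0.4286 -0.1926  0.04  ]]
```

{"op": "arm_command", "data": {
  "rows": [1,0,-35,0,0,0,-1,1,0,-70,0,0,0,-1,1,0,-105,0,0,0,-1,1,0,-140,0,0,0,-1,1,0,-160,0,0,0,-1,1,0,-171,0,0,0,-1,1,0,-176,0,0,0,-1,1,0,-176,0,0,0,-1,1,0,-176,0,0,0,1,1,0,-176,0,0,0,1,1,0,-176,0,0,0,1,1,0,-176,0,0,0,1,1,0,-176,0,0,0,1,1,0,-176,0,0,0,1,1,0,-176,0,0,0,1],
  "grip_force": 50
}}

```text
t: 7.88
eef_pos: [0.4565, -0.0571, 0.0269]
orientation: [2.396, 2.028, 0.001]
contact_force: [-1.7, 0.4, 8.7]
grip_width: 0.544
finger_force: 50.2
```

{"op": "arm_command", "data": {
  "rows": [0,0,20,0,0,0,1,0,0,50,0,0,0,1,0,0,80,0,0,0,1,8,-20,95,0,0,5,1,19,-48,95,0,0,10,1,31,-78,95,0,0,15,1,43,-108,95,0,0,20,1,55,-138,95,0,0,25,1,66,-166,95,0,0,30,1,76,-190,90,0,0,30,1,82,-205,80,0,0,30,1,82,-205,55,0,0,30,1,82,-205,35,0,0,30,1,82,-205,25,0,0,30,1,82,-205,25,0,0,30,1,82,-205,25,0,0,30,1]
}}

```text
t: 9.22
eef_pos: [0.5374, -0.2613, 0.0507]
orientation: [-1.79, -2.581, -0.0]
contact_force: [0.6, -0.0, -0.7]
grip_width: 0.546
finger_force: 52.3
```

```bash
python3 look.py w4
```

```text
9.22 [ 0.5374 -0.2613  0.0507] yaw 110.5 down -1.0 q [ 0.9644  0.7442 -0.7606  1.7987  0.6562  0.871   0.2512] w 0.546
```

View pics/w4.png

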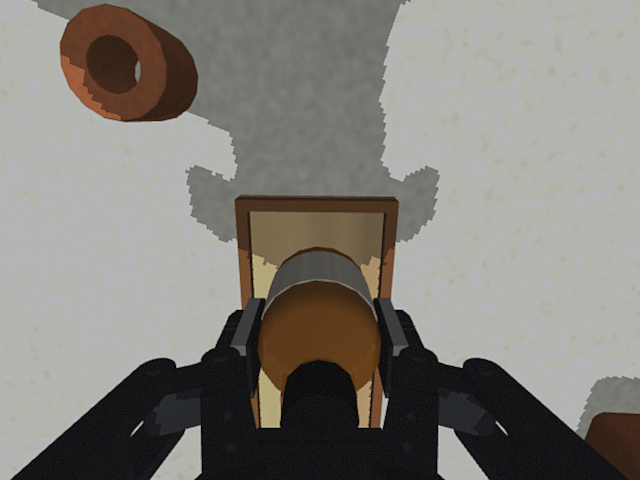

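Wrist view: the bottle is held centrally over the shorter compartment. The tray's end wall spans rows 197 to 211, centred on column 317.

Run:
```python
from h import *
s=np.load("pics/w4.npz")
a=cast("wrist",[(236,197),(397,197),(249,211),(385,211)],.013,s)[:,:2]
x=np.array([-.342,.94]);y=np.array([-.94,-.342]);c=np.array([.557,-.316])
print(np.c_[(a-c)@x,(a-c)@y]*1000,(s["eef_pos"][:2]-c)@x,(s["eef_pos"][:2]-c)@y)
```

```text
[[101.1849  41.5853]
 [101.8661 -39.9541]
 [ 93.9451  35.399 ]
 [ 94.5269 -34.3687]] 0.0581376008183964 -0.00025412415140897227
```

{"op": "arm_command", "data": {
  "rows": [0,0,-8,0,0,0,1,0,0,-14,0,0,0,1,0,0,-18,0,0,0,1,0,0,-19,0,0,0,1,0,0,-19,0,0,0,1]
}}

```text
t: 9.68
eef_pos: [0.5375, -0.2619, 0.032]
orientation: [1.791, 2.581, -0.001]
contact_force: [-2.4, -0.1, 5.7]
grip_width: 0.543
finger_force: 53.0
```

{"op": "arm_command", "data": {
  "rows": [0,0,0,0,0,0,0.3,0,0,0,0,0,0,-0.4,0,0,0,0,0,0,-1,0,0,0,0,0,0,-1,0,0,10,0,0,0,-1,0,0,40,0,0,0,-1,0,0,80,0,0,0,-1,0,0,115,0,0,0,-1,1,20,145,0,0,-5,-1,3,50,165,0,0,-10,-1,5,85,170,0,0,-16,-1,7,120,170,0,0,-22,-1,9,155,170,0,0,-28,-1,11,190,170,0,0,-34,-1,14,225,170,0,0,-40,-1,16,250,170,0,0,-46,-1,17,260,170,0,0,-48,-1,17,260,170,0,0,-48,-1,17,260,170,0,0,-48,-1]
}}

```text
t: 11.27
eef_pos: [0.5544, -0.0012, 0.2018]
orientation: [2.682, 1.634, 0.0]
contact_force: [-0.3, -0.2, -0.2]
grip_width: 1.001
finger_force: 0.0
```

```bash
python3 look.py w5
```

```text
11.27 [ 0.5544 -0.0012  0.2018] yaw 62.7 down -1.0 q [ 0.5665  0.4349 -0.7764  1.8155  0.3515  1.0338 -0.823 ] w 1.001
```

View pics/w5.png

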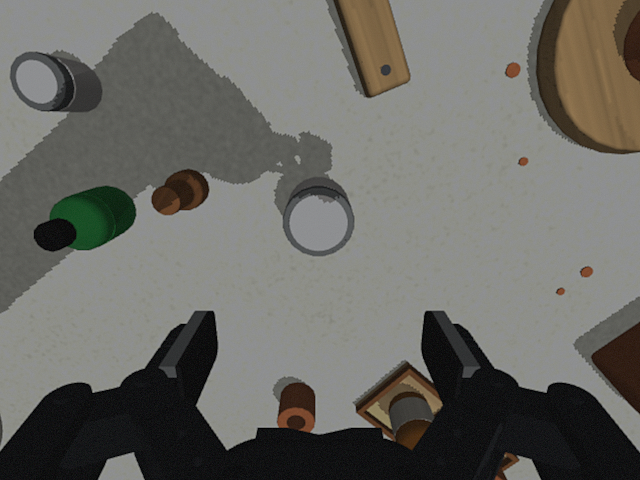

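Wrist view: lid centre at (318,220), stamp top at (167,201), near rasp screw at (385,70). The bottle stands upright in its compartment.

Run:
```python
from h import *
s=np.load("pics/w5.npz")
for n,uv,z in(("wide",(318.5,220),.058),("stamp",(167,201),.062),("rasp screw",(385,70),.034),("small",(37,80),.05)):print(n,cast("wrist",uv,z,s))
```

```text
wide [[0.5567 0.0004 0.058 ]]
stamp [[0.4573 0.0708 0.062 ]]
rasp screw [[0.6559 0.0786 0.034 ]]
small [[0.4187 0.1916 0.05  ]]
```

{"op": "arm_command", "data": {
  "rows": [2,1,-35,0,0,0,-1,2,1,-70,0,0,0,-1,2,1,-105,0,0,0,-1,2,1,-140,0,0,0,-1,2,1,-170,0,0,0,-1,2,1,-183,0,0,0,-1,2,1,-188,0,0,0,-1,2,1,-188,0,0,0,-1,2,1,-188,0,0,0,1,2,1,-188,0,0,0,1,2,1,-188,0,0,0,1,2,1,-188,0,0,0,1,2,1,-188,0,0,0,1,2,1,-188,0,0,0,1],
  "grip_force": 50
}}

```text
t: 12.48
eef_pos: [0.558, -0.0006, 0.0155]
orientation: [2.684, 1.628, 0.004]
contact_force: [-1.7, -0.8, 5.6]
grip_width: 0.695
finger_force: 54.1
```

{"op": "arm_command", "data": {
  "rows": [0,0,20,0,0,0,1,0,0,50,0,0,0,1,0,0,80,0,0,0,1,2,25,90,0,0,0,1,5,60,90,0,0,0,1,8,97,90,0,0,0,1,11,134,90,0,0,0,1,14,171,90,0,0,0,1,17,208,90,0,0,0,1,20,245,90,0,0,0,1,22,282,90,0,0,0,1,25,318,90,0,0,0,1,26,335,90,0,0,0,1,26,343,75,0,0,0,1,26,343,60,0,0,0,1,26,343,50,0,0,0,1,26,343,50,0,0,0,1]
}}

```text
t: 13.9
eef_pos: [0.5809, 0.3371, 0.0587]
orientation: [2.686, 1.625, -0.012]
contact_force: [-0.3, -1.0, -2.9]
grip_width: 0.695
finger_force: 55.0
```

```bash
python3 look.py w6
```

```text
13.9 [0.5809 0.3371 0.0587] yaw 62.3 down -1.0 q [-0.1356  0.7981 -0.642   1.5915  0.5574  0.9506 -1.4506] w 0.695
```

View pics/w6.png

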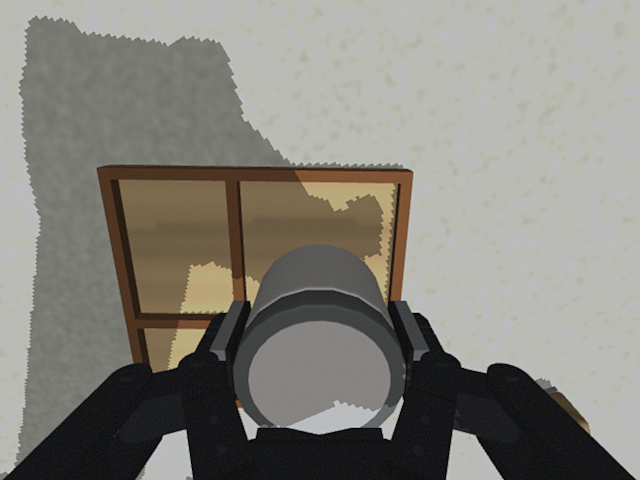

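Wrist view: the tub is held over the big compartment. Outer tray corners are at (98,168) and (412,170), and the divider's top end is at columns 226 to 240, row 182.

Run:
```python
from h import *
s=np.load("pics/w6.npz")
a=cast("wrist",[(98,168),(412,170),(226,181),(240,181),(136,318),(136,327)],.013,s)[:,:2]
e=a[0]-a[1];print(np.linalg.norm(e),np.degrees(np.arctan2(e[1],e[0])))
t=np.radians(152);x=np.array([np.cos(t),np.sin(t)]);y=np.array([-x[1],x[0]]);c=np.array([.5393,.3325])
f=lambda p:np.c_[(p-c)@x,(p-c)@y]*1000
print(f(a),f(s["eef_pos"][None,:2]),proj("wrist",np.r_[s["eef_pos"][:2],.06],s))
```

```text
0.16154753075605374 151.95158975038566
[[ 77.9229 -80.5582]
 [-83.6245 -80.4217]
 [ 12.5984 -74.2178]
 [  5.3124 -74.2579]
 [ 72.7714   7.8738]
 [ 73.782   14.0844]] [[-34.5927 -23.6105]] [[315.5522 314.0688]]
```

{"op": "arm_command", "data": {
  "rows": [7,1,-10,0,0,0,1,7,1,-22,0,0,0,1,7,1,-33,0,0,0,1,7,1,-40,0,0,0,1,7,1,-44,0,0,0,1,7,1,-44,0,0,0,1,7,1,-44,0,0,0,1]
}}

```text
t: 14.53
eef_pos: [0.5891, 0.3425, 0.0204]
orientation: [2.685, 1.629, -0.002]
contact_force: [-4.9, -5.1, 9.6]
grip_width: 0.688
finger_force: 55.7
```

{"op": "arm_command", "data": {
  "rows": [0,0,0,0,0,0,0,0,0,0,0,0,0,-0.6,0,0,0,0,0,0,-1,0,0,3,0,0,0,-1,0,0,15,0,0,0,-1,0,0,45,0,0,0,-1,0,0,85,0,0,6,-1,-10,-20,120,0,0,13,-1,-25,-51,150,0,0,20,-1,-40,-82,175,0,0,27,-1,-55,-113,182,0,0,34,-1,-70,-144,182,0,0,41,-1,-85,-175,182,0,0,48,-1,-100,-206,182,0,0,55,-1,-115,-236,182,0,0,62,-1,-127,-261,182,0,0,69,-1,-133,-273,182,0,0,76,-1,-133,-273,182,0,0,83,-1,-133,-273,182,0,0,90,-1,-133,-273,182,0,0,90,-1]
}}

```text
t: 16.2
eef_pos: [0.4566, 0.0697, 0.2019]
orientation: [0.742, 3.052, -0.0]
contact_force: [-0.2, 0.8, 0.4]
grip_width: 1.001
finger_force: 0.0
```

```bash
python3 look.py w7
```

```text
16.2 [0.4566 0.0697 0.2019] yaw 152.7 down -1.0 q [ 0.846   0.4456 -1.2795  2.0201  0.499   1.0429  0.4223] w 1.001
```

View pics/w7.png

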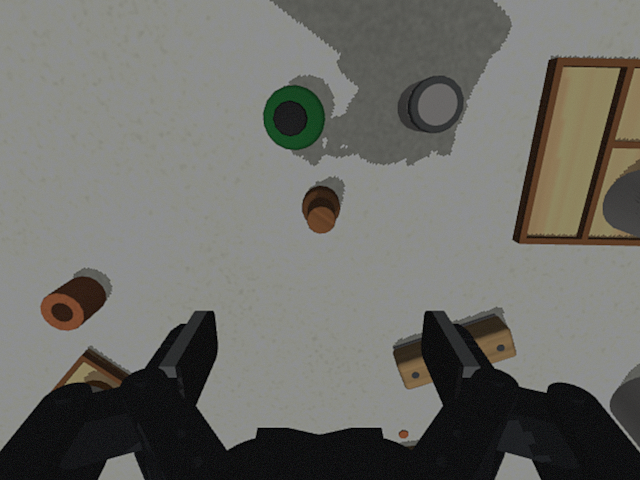

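Wrist view: stamp top at (321,219), directly ahead of the gripper. Rasp screws are at (417,368) and (500,348).

Run:
```python
from h import *
s=np.load("pics/w7.npz")
for n,uv,z in(("stamp",(321,219),.062),("rasp",(417,368),.034),("rasp",(500,348),.034)):print(n,cast("wrist",uv,z,s))
```

```text
stamp [[0.4541 0.0721 0.062 ]]
rasp [[0.649  0.0836 0.034 ]]
rasp [[0.6651 0.1677 0.034 ]]
```

{"op": "arm_command", "data": {
  "rows": [-1,1,-35,0,0,0,-1,-1,1,-70,0,0,0,-1,-1,1,-105,0,0,0,-1,-1,1,-135,0,0,0,-1,-1,1,-155,0,0,0,-1,-1,1,-166,0,0,0,-1,-1,1,-170,0,0,0,-1,-1,1,-170,0,0,0,-1,-1,1,-170,0,0,0,1,-1,1,-170,0,0,0,1,-1,1,-170,0,0,0,1,-1,1,-170,0,0,0,1,-1,1,-170,0,0,0,1,-1,1,-170,0,0,0,1,-1,1,-170,0,0,0,1,-1,1,-170,0,0,0,1],
  "grip_force": 40
}}

```text
t: 17.58
eef_pos: [0.456, 0.0712, 0.0319]
orientation: [0.747, 3.05, -0.0]
contact_force: [-1.6, -0.5, 5.9]
grip_width: 0.269
finger_force: 39.0
```

{"op": "arm_command", "data": {
  "rows": [0,0,20,0,0,0,1,0,0,50,0,0,0,1,0,0,80,0,0,0,1,4,20,90,0,0,0,1,10,51,90,0,0,0,1,17,87,90,0,0,0,1,24,123,90,0,0,0,1,31,159,90,0,0,0,1,38,195,90,0,0,0,1,45,231,90,0,0,0,1,52,267,90,0,0,0,1,58,297,90,0,0,0,1,61,312,80,0,0,0,1,61,312,60,0,0,0,1,61,312,40,0,0,0,1,61,312,22,0,0,0,1,61,312,22,0,0,0,1,61,312,22,0,0,0,1]
}}

```text
t: 19.08
eef_pos: [0.5157, 0.3822, 0.052]
orientation: [-0.747, -3.049, 0.003]
contact_force: [0.5, 1.3, -0.0]
grip_width: 0.269
finger_force: 39.7
```

```bash
python3 look.py w8
```

```text
19.08 [0.5157 0.3822 0.052 ] yaw 152.5 down -1.0 q [-0.0706  0.8721 -0.9031  1.6753  0.7925  1.0042 -0.1652] w 0.269
```

View pics/w8.png

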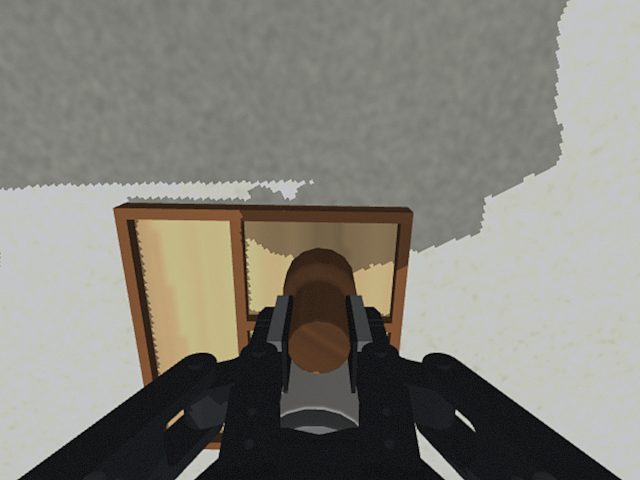

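Wrist view: the stamp is over the narrow compartment. The far wall spans rows 206 to 220 and the divider is near row 322.

Run:
```python
from h import *
s=np.load("pics/w8.npz")
t=np.radians(152);x=np.array([np.cos(t),np.sin(t)]);y=np.array([-x[1],x[0]]);c=np.array([.5438,.3335])
f=lambda p:np.c_[(p-c)@x,(p-c)@y]*1000
print(f(cast("wrist",[(116,208),(411,210),(237,221),(246,221),(396,222),(270,318)],.013,s)[:,:2]),f(s["eef_pos"][None,:2]))
```

```text
[[ 84.1585  76.006 ]
 [ 84.3206 -76.2792]
 [ 77.6968  13.968 ]
 [ 77.7349   9.2674]
 [ 77.8281 -69.0322]
 [ 20.0736  -1.1574]] [[ 47.6744 -29.8434]]
```

{"op": "arm_command", "data": {
  "rows": [0,0,-6,0,0,0,1,0,0,-12,0,0,0,1,0,0,-16,0,0,0,1,0,0,-16,0,0,0,1,0,0,-16,0,0,0,1]
}}

```text
t: 19.55
eef_pos: [0.5165, 0.3832, 0.0374]
orientation: [0.747, 3.051, -0.0]
contact_force: [0.5, -0.4, 0.1]
grip_width: 0.271
finger_force: 39.7
```

{"op": "arm_command", "data": {
  "rows": [0,0,-2,0,0,0,1,0,0,-2,0,0,0,1,0,0,-2,0,0,0,0.2,0,0,-2,0,0,0,-0.2,0,0,-2,0,0,0,-0.2,0,0,10,0,0,0,-0.2,0,0,40,0,0,0,-0.2,0,0,80,0,0,0,-0.2,14,-26,110,0,0,-6,-1,30,-55,135,0,0,-13,-1,46,-84,155,0,0,-20,-1,62,-113,164,0,0,-27,-1,78,-142,164,0,0,-34,-1,94,-171,164,0,0,-41,-1,110,-200,164,0,0,-48,-1,126,-230,164,0,0,-55,-1,136,-248,164,0,0,-62,-1,142,-259,164,0,0,-68,-1,142,-259,164,0,0,-68,-1,142,-259,164,0,0,-68,-1]
}}

```text
t: 21.22
eef_pos: [0.6584, 0.1242, 0.2018]
orientation: [-2.323, -2.114, -0.001]
contact_force: [-0.7, 1.2, 0.3]
grip_width: 1.001
finger_force: 0.0
```

```bash
python3 look.py w9
```

```text
21.22 [0.6584 0.1242 0.2018] yaw 84.6 down -1.0 q [ 0.2771  0.6454 -0.7575  1.5157  0.4658  1.1672 -0.6588] w 1.001
```

View pics/w9.png

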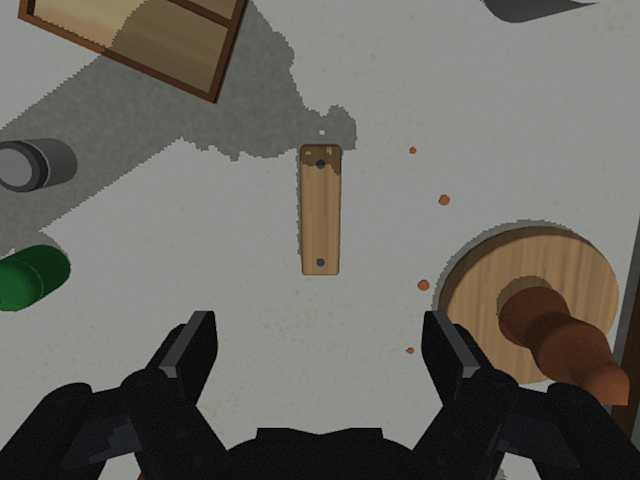

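Wrist view: rasp block vertical in the image and aligned, with screws at (320,163) and (320,262). No obstruction between the fingers.

Run:
```python
from h import *
s=np.load("pics/w9.npz")
p=cast("wrist",[(320.5,163.5),(320,262)],.034,s);print(p,p.mean(0))
t=cv2.imread("pics/w9.png")
```

```text
[[0.6652 0.1687 0.034 ]
 [0.6563 0.0791 0.034 ]] [0.6607 0.1239 0.034 ]
```

{"op": "arm_command", "data": {
  "rows": [2,-1,-40,0,0,0,-1,2,-1,-80,0,0,0,-1,2,-1,-120,0,0,0,-1,2,-1,-150,0,0,0,-1,2,-1,-175,0,0,0,-1,2,-1,-187,0,0,0,-1,2,-1,-192,0,0,0,-1,2,-1,-192,0,0,0,-1,2,-1,-192,0,0,0,1,2,-1,-192,0,0,0,1,2,-1,-192,0,0,0,1,2,-1,-192,0,0,0,1,2,-1,-192,0,0,0,1,2,-1,-192,0,0,0,1,2,-1,-192,0,0,0,1,2,-1,-192,0,0,0,1],
  "grip_force": 50
}}

```text
t: 22.6
eef_pos: [0.6616, 0.1234, 0.011]
orientation: [2.325, 2.111, 0.003]
contact_force: [-0.6, -0.6, 6.6]
grip_width: 0.411
finger_force: 52.4
```

{"op": "arm_command", "data": {
  "rows": [0,0,20,0,0,0,1,0,0,50,0,0,0,1,0,0,85,0,0,6,1,-10,12,100,0,0,13,1,-26,31,100,0,0,20,1,-43,51,100,0,0,27,1,-60,72,100,0,0,34,1,-77,93,100,0,0,41,1,-94,114,100,0,0,48,1,-111,134,100,0,0,55,1,-126,152,100,0,0,61,1,-137,165,100,0,0,67,1,-142,171,85,0,0,67.5,1,-142,171,65,0,0,67.5,1,-142,171,50,0,0,67.5,1,-142,171,40,0,0,67.5,1,-142,171,40,0,0,67.5,1,-142,171,40,0,0,67.5,1]
}}

```text
t: 24.1
eef_pos: [0.5184, 0.2933, 0.0483]
orientation: [-0.763, -3.046, 0.002]
contact_force: [0.4, 0.6, -0.7]
grip_width: 0.412
finger_force: 51.4
```

```bash
python3 look.py w10
```

```text
24.1 [0.5184 0.2933 0.0483] yaw 151.9 down -1.0 q [ 0.0968  0.8221 -0.9191  1.7998  0.802   0.9446 -0.0976] w 0.412
```

View pics/w10.png

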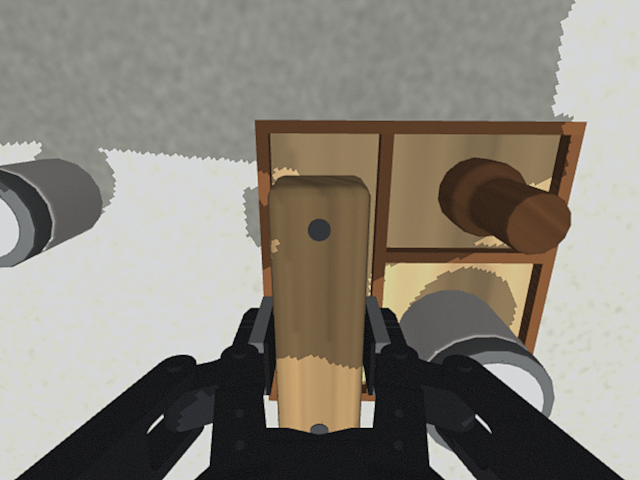

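Wrist view: the rasp is held over the long compartment, with the stamp and wide tub standing in theirs. Compartment side walls are at columns 271 and 380 (row 133), and the rasp's top face spans columns 272 to 368.

Run:
```python
from h import *
s=np.load("pics/w10.npz")
t=np.radians(152);x=np.array([np.cos(t),np.sin(t)]);y=np.array([-x[1],x[0]]);c=np.array([.5438,.3335])
f=lambda p:np.c_[(p-c)@x,(p-c)@y]*1000
print(f(cast("wrist",[(256,122),(585,123),(271,133),(380,133),(372,300)],.013,s)[:,:2]),"rasp",f(cast("wrist",[(319,230),(319,430),(272,196),(369,196)],.034+.037,s)[:,:2]),f(s["eef_pos"][None,:2]),"small",f(np.array([[.4173,.188]])))
```

```text
[[ 83.1156  77.3492]
 [ 82.2321 -76.5784]
 [ 78.1578  70.5548]
 [ 78.013   19.0741]
 [-10.3314  18.9104]] rasp [[ 48.1434  47.8787]
 [-41.2043  48.1386]
 [ 60.1405  63.6382]
 [ 60.0566  31.048 ]] [[ 3.5463 47.3761]] small [[ 43.3848 187.857 ]]
```

{"op": "arm_command", "data": {
  "rows": [1,2,-10,0,0,0,1,1,2,-20,0,0,0,1,1,2,-28,0,0,0,1,1,2,-33,0,0,0,1,1,2,-35,0,0,0,1,1,2,-35,0,0,0,1,1,2,-35,0,0,0,1]
}}

```text
t: 24.73
eef_pos: [0.519, 0.2956, 0.0157]
orientation: [0.76, 3.048, -0.004]
contact_force: [-5.8, -6.1, 17.7]
grip_width: 0.411
finger_force: 53.9
```

{"op": "arm_command", "data": {
  "rows": [0,0,1,0,0,0,1,0,0,1,0,0,0,0.0,0,0,1,0,0,0,-0.2,0,0,1,0,0,0,-0.25,0,0,1,0,0,0,-0.25,0,0,12,0,0,0,-0.25,0,0,40,0,0,0,-0.25,0,0,80,0,0,0,-0.25,0,0,120,0,0,0,-0.25,0,0,160,0,0,0,-0.25,0,-40,195,0,0,0,-0.25,0,-80,230,0,0,0,-0.25,0,-120,240,0,0,0,-0.25,0,-160,240,0,0,0,-0.25,0,-200,240,0,0,0,-0.25,0,-240,240,0,0,0,-0.25,0,-280,240,0,0,0,-0.25,0,-280,240,0,0,0,-0.25,0,-280,240,0,0,0,-0.25]
}}

```text
t: 26.32
eef_pos: [0.5195, 0.0106, 0.2542]
orientation: [-0.773, -3.045, 0.004]
contact_force: [0.4, -0.6, 0.1]
grip_width: 0.625
finger_force: 0.0
```

Run:
```python
from h import *
S=get_image("side");T=get_image("top")
a=cv2.resize(T[140:330,90:560],(800,323),interpolation=2);b=cv2.resize(S[120:460,190:560],(300,276))
b2=cv2.resize(S[310:450,205:355],(260,276));
o=np.zeros((600,800,3),np.uint8);o[:323]=a;o[323:599,:300]=b;o[323:599,300:560]=b2;o[323:599,560:800]=cv2.resize(S[120:230,300:420],(240,276))
cv2.imwrite("pics/end.png",o);print(arm.get_state()["t"])
```

```text
26.4167
```

View pics/end.png

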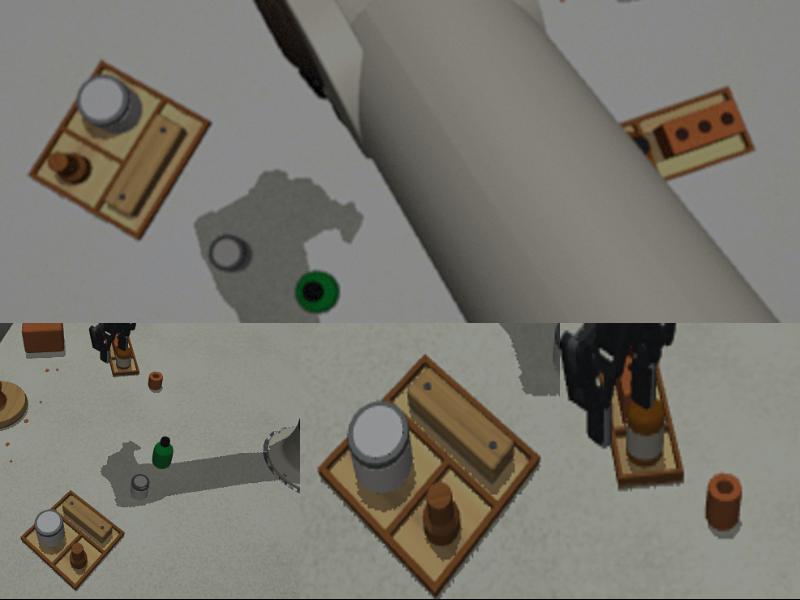

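The final picture shows all five things upright in their compartments, with the small tub and ring prop undisturbed. One numeric check of the prop, tub and rasp, then I'll hand in.

Run:
```python
from h import *
k=lambda x,y:(90+x*470/800,140+y*190/323)
def f(p,c,d):
    t=np.radians(d);x=np.array([np.cos(t),np.sin(t)]);y=np.array([-x[1],x[0]]);q=p[:,:2]-np.array(c);return np.c_[q@x,q@y]*1000
print("prop,wall",f(cast("top",[k(705,127)],.045),(.557,-.316),110),f(cast("top",[k(730,88),k(753,151)],.013),(.557,-.316),110))
print("tub,stamp,rasp",*[f(cast("top",[k(*u)],z),(.5438,.3335),152) for u,z in(((103,102),.063),((62,164),.067),((144,169),.039))],f(cast("top",[k(102,62),k(211,123),k(140,238),k(30,174)],.013),(.5438,.3335),152))
```

```text
prop,wall [[-39.2651   1.7838]] [[-99.6616 -35.0432]
 [-95.5163  44.8906]]
tub,stamp,rasp [[-33.3367 -21.4745]] [[ 49.6916 -21.9838]] [[10.3069 51.953 ]] [[-76.7052 -71.2055]
 [-75.7807  83.835 ]
 [ 82.7284  81.8677]
 [ 81.439  -72.8081]]
```

```bash
python3 -c "
from workcell import arm
print(arm.job_done())"
```

```text
the job is handed in; nothing more can be done
None
```

The job is handed in: all five kit things stand upright in their compartments, measured within the limits, and the small tub and ring prop were not touched. It took about 26 s of robot time, and the hand-in gave no verdict.

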